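Refit the sauce pump's plunger and hold it down

TASK

The sauce pump on the steel food pan is missing its plunger: take the slim plunger, the one with the tall narrow knob, out of the drying rack and put its stem down through the round hole on top of the pump. Then press the knob down against the return spring until the plunger's steel collar sits fully down on the pump, and finish while still holding it pressed there, so that I can turn the lock collar. Leave the plunger with the wide flat knob, the stack of portion cups and the shaker can where they are.

Things in the scene. Friction and masses are not known exactly. Their poses are not given: they have to be found in the camera images.
- pump_mouth (a point): Centre of the round hole on top of the sauce pump, in the plane of its rim, 122 mm above the counter; z up along the bore. The rim is a round steel boss 38 mm across standing 18 mm above the pan's lid. The hole is 30 mm wide at the rim and narrows like a funnel over 8 mm to a 20 mm bore that runs straight down.
- pump: The pump with its steel food pan, fixed to the counter; origin: centre of the pan's underside, z up. Pan 176 mm along x, 162 mm along y, top of its lid 104 mm up. The 12 mm thick discharge spout leaves the boss along -x, 8.5 mm below the rim, and turns down 122 mm out; a low lid grip (top 115 mm up) is at x = 55 mm.
- pump_piston (a joint): How far the spring-loaded piston in the pump's bore is pushed down, in m: 0 = up at rest, its top 80 mm below the rim of the hole. The plunger's stem tip pushes it. It takes about 6 N to start it and 12 N at 0.030, where the plunger's collar meets the rim and stops. When let go, the spring lifts both again.
- slim_knob (a point): Centre of the knob of the slim plunger, the one to use (loose, about 0.16 kg, hanging upright in either hole of the rack). z runs up the stem. Knob: round black plastic, 36 mm diameter, 34 mm tall, sides straight within 12 mm of this point. Below it a round steel collar, 34 mm diameter, 12 mm high, its underside 29 mm below this point; then the stem.
- slim_tip (a point): Centre of the lower end of the slim plunger's steel stem, 139 mm below the knob's centre; z runs up the stem. The stem is 16 mm in diameter and 110 mm long below the collar; its last 6 mm taper to 10 mm.
- wide_knob (a point): Centre of the knob of the other plunger, to be left hanging in the rack (loose): black flat knob 58 mm diameter and 18 mm tall on a collar 44 mm diameter and 12 mm high, stem 20 mm diameter. The underside of that collar is 21 mm below this point.
- rack: Drying rack, fixed: aluminium top plate 90 mm along x, 230 mm along y, its top 130 mm above the counter, on two end sheets; two 26 mm holes at y = -60 mm and +60 mm. Each plunger hangs in one of them, its collar resting on the plate. Origin: centre of the underside, z up.
- cups_mid (a point): Middle of a stack of white paper portion cups standing on the counter (loose): 67 mm diameter, 108 mm high. To be left alone.
- shaker_mid (a point): Middle of a steel shaker can standing on the counter (loose): 71 mm diameter, 104 mm high, a small wire handle reaching to 58 mm from its axis along this frame's x. To be left alone.
Not all that is in view belongs to the job. What is shaped like the part that bears slim_knob but red is not meant.

How it is judged:
By the outcome, as a careful person would: the job done as asked, in the order asked, and still so for the second after the job is handed in, while the arm keeps its last pose, push and grip.
It also fails if it takes over 53 s, if anything falls off the work surface, if the arm or the gripper's body presses on something with over 40 N, if the wrist force passes 120 N, or if a joint passes its speed limit or range.

ROBOT

A 7-joint arm with a two-finger parallel gripper is mounted at the origin on the work surface. World frame = base frame: x ahead of the robot, y to its left, z up, the work surface at z = 0. Lengths are in m, angles in rad, forces in N, time in s.
With the tool pointing down it reaches from about 0.425 to 0.875 m from the base axis. Payload 4.7 kg.
Tool frame: the origin (TCP) lies midway between the tips of the shut fingers; the grasp point (between the pads) lies 19 mm behind it; z points along the fingers, y is the direction in which the jaws open and shut (so a half turn about z gives the same grasp; the last joint's range is limited). The gripper opens to 87 mm and grips with 3 to 60 N. Pads are 19 mm wide; open, the fingers measure 117 mm over their backs; the gripper's body (75 mm by 190 mm) begins 51 mm behind the grasp point.
Start: joints at [-1.112, 0.321, -0.07, 1.45, 0.023, 1.371, -0.057], TCP at [0.28, 0.587, 0.223] pointing down, gripper open.
Joint ranges: [-2.86, 2.86], [-0.3, 2.09], [-1.38, 1.24], [0.06, 2.45], [-1.56, 4.7], [0.09, 2.05], [-2.69, 2.69]. Speed limits (rad/s): [2.57, 2.57, 3.14, 3.14, 3.14, 3.14, 3.14].

INTERFACE

Orientations are given as a unit quaternion [w, x, y, z].
In Python, from workcell import sensors, optics, r gives the robot as it stands.
- The arm moves only by the tool play_rows, never from a script. Its argument "plan" is a list of rows, each a list of 2 entries, a list of its own where there are three numbers: the shift along the tool's x, y, z in mm, then the turn about the tool's z in rad. A call has exactly 5 rows; each row shifts and turns the commanded pose from where the row before left it, along the tool's axes as they then stand; what a row does not reach is not made up. A row lasts 1/10 s, in which the tool goes at most 50 mm and 8.59 degrees, less where a joint would pass 70% of its speed; a pose out of reach is approached as far as the arm can. A call with a gripper value outside its range is refused whole. "jaw" is the finger opening in mm, from 0 to 87, set as the call begins (left out, the last holds). The fingers move at their own pace and stop on an object; "grip_force" is the grip in N (left out, the last holds). Time passes only in rows, so rows that do not move let the fingers close, or fill a call up. It gives the time, the measured TCP pose, the force and the opening at its end, in the units of the state.
- sensors.get_obs(): the state, without advancing time (a new reading comes with each control period).
- optics.snapshot(name): name is "side" or "top"; returns (picture, depth): 400x640x3 uint8, red, green, blue; 400x640 float32, m along the optical axis (not along the pixel's ray), 0 where there is no reading.
- optics.camera_model(name): a dict with "mtx" (3x3 intrinsics, pixels), "world_from_camera" (4x4, takes a point from camera to world coordinates). Camera axes: x right, y up, looking along -z (the intrinsics and any distortion apply to the point x, -y, -z); pixel columns grow to the right and rows downward; lengths in m; the calibration is good to about 2 mm. A picture is of the moment at which its call begins. camera_model takes no time and is no camera call.
- r.job_done(): hands the job in, once; it reports no verdict.
The state is a dict: "clock": time; "qpos": joint angles; "joint_vel": joint speeds; "joint_efforts": joint torques, N m; "ee_pos": TCP position; "tool_rot": TCP orientation; "contact_force": force on the tool from outside, world axes, zero at the start; "wrist_torque": the same for the moment, N m; "width": finger opening in m.
Only numpy, scipy, OpenCV 4.12 (cv2) and the standard library are available. Lean on these libraries where they do the work, as an engineer would, in place of code of your own. Each camera call takes 0.05 s, during which the arm holds its last target.

## Working session

There is one attempt and no reset: what is moved stays moved. The work goes in short steps, Python scripts to look and compute and a tool call to move; the robot and the scene stay as the last step left them, time stands still between calls to the robot, and variables do not carry over. Pictures are saved under pics/ and viewed, and the job is handed in when it is done.

Besides the shell and the picture viewer there is one more tool, called as name(argument=value, ...), one argument or row to a line, values as JSON. play_rows: Moves the arm, as the interface text tells. Its arguments: {"type":"object","properties":{"plan":{"type":"array"},"jaw":{"type":"number"},"grip_force":{"type":"number"}},"required":["plan"]}

```bash
ls; mkdir -p pics; cat > h.py <<'E'
import numpy as np, cv2
from workcell import sensors, optics, r
def snap(n,tag):
    p,d=optics.snapshot(n); cv2.imwrite(f'pics/{tag}.png',p[:,:,::-1]); np.savez(f'pics/{tag}.npz',p=p,d=d,K=optics.camera_model(n)['mtx'],T=optics.camera_model(n)['world_from_camera']); return p,d
def pts(z):
    d=z['d'];K=z['K'];T=z['T'];v,u=np.mgrid[:d.shape[0],:d.shape[1]]
    c=np.stack([(u-K[0,2])/K[0,0]*d,-(v-K[1,2])/K[1,1]*d,-d,np.ones_like(d)],-1)
    return (c@np.array(T).T)[...,:3]
E
python3 - <<'E'
from h import *
print(sensors.get_obs())
for n in('side','top'):
    snap(n,n+'0'); m=optics.camera_model(n); print({k:np.round(v,4) if not isinstance(v,str) else v for k,v in m.items()})
E
```

```text
pics
{'clock': 0.0, 'qpos': array([-1.11192536,  0.32182012, -0.07006714,  1.45169791,  0.02260467,
        1.37083147, -0.05688949]), 'joint_vel': array([-0.00117666,  0.00129208, -0.00078791,  0.00125871, -0.00074341,
        0.00054756, -0.0001123 ]), 'joint_efforts': array([-7.37457549e-05, -4.91287887e+01, -4.03820481e-01, -3.12530994e+01,
       -6.38653035e-02,  4.40971262e-02,  1.84096075e-04]), 'ee_pos': array([0.27947225, 0.58621184, 0.22145178]), 'tool_rot': array([-1.62378608e-04,  2.20544285e-01,  9.75376465e-01, -9.71627190e-04]), 'contact_force': array([-0.9790365 , -0.14506436, -1.12396162]), 'wrist_torque': array([-0.00264863,  0.01442496,  0.04367761]), 'width': 0.08733012489235971}
{'mtx': array([[447.972 ,   0.    , 318.0965],
       [  0.    , 447.972 , 198.9968],
       [  0.    ,   0.    ,   1.    ]]), 'world_from_camera': array([[ 0.6848,  0.4791, -0.5491, -0.1696],
       [-0.7286,  0.4651, -0.5029, -0.656 ],
       [ 0.0144,  0.7444,  0.6676,  1.0692],
       [ 0.    ,  0.    ,  0.    ,  1.    ]])}
{'mtx': array([[410.2332,   0.    , 319.3637],
       [  0.    , 410.2332, 199.1402],
       [  0.    ,   0.    ,   1.    ]]), 'world_from_camera': array([[ 0.0284,  0.9974, -0.0665,  0.4899],
       [-0.9996,  0.0281, -0.0058,  0.0414],
       [-0.0039,  0.0667,  0.9978,  1.565 ],
       [ 0.    ,  0.    ,  0.    ,  1.    ]])}
```

View pics/side0.png

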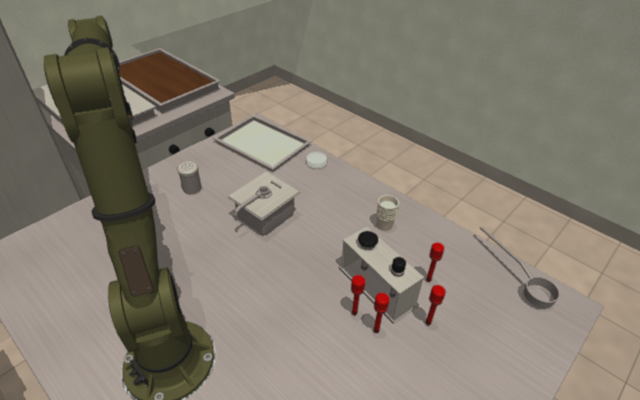

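View pics/top0.png

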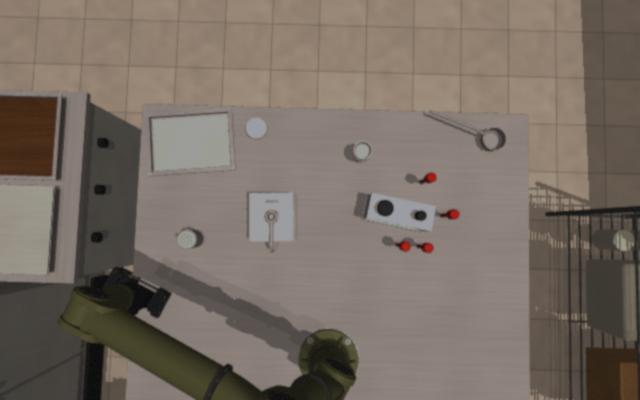

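Candidates: black knobs at top (385,208) (wide, flat) and top (420,215) (narrow), plus four red ones at (430,178), (453,214), (405,246), (427,247). Black and narrow at (420,215) fits; I'll confirm it in a crop.

```bash
python3 - <<'E'
from h import *
a=cv2.imread('pics/side0.png')[215:345,325:465]; b=cv2.imread('pics/top0.png')[160:265,350:470]
c=cv2.imread('pics/top0.png')[185:260,235:310]
R=lambda i:cv2.resize(i,(390,360),interpolation=cv2.INTER_CUBIC)
cv2.imwrite('pics/crop0.png',np.hstack([R(a),R(b)]))
cv2.imwrite('pics/crop1.png',cv2.resize(c,(500,500),interpolation=cv2.INTER_CUBIC))
for n in('side0','top0'):
    z=np.load(f'pics/{n}.npz'); P=pts(z); p=z['p'].astype(int); 
    dark=(p.max(-1)<60); red=(p[...,0]>120)&(p[...,1]<60)
    for nm,m in(('dark',dark),('red',red)):
        k,l,s,c=cv2.connectedComponentsWithStats(m.astype(np.uint8))
        for i in range(1,k):
            if s[i,4]<25: continue
            q=P[l==i]; q=q[z['d'][l==i]>0]
            md=np.median(q,0)
            if not(0.2<md[0]<1 and abs(md[1])<.6 and md[2]>0.03): continue
            top=q[q[:,2]>np.percentile(q[:,2],97)-.004]
            print(n,nm,s[i],c[i].round(1),'zmax',np.percentile(q[:,2],97).round(4),'topmean',top.mean(0).round(4),'ext',(top.max(0)-top.min(0)).round(3))
    # plate, lid, rim by height
    for nm,lo,hi in(('plate',.126,.134),('lid',.100,.108),('rim',.118,.126)):
        m=(P[...,2]>lo)&(P[...,2]<hi)&(P[...,0]>.2)&(P[...,0]<.9)&(abs(P[...,1])<.6)&(z['d']>0)
        k,l,s,c=cv2.connectedComponentsWithStats(m.astype(np.uint8))
        for i in range(1,k):
            if s[i,4]<15: continue
            q=P[l==i].astype(np.float32); print(n,nm,s[i],q.mean(0).round(4),cv2.minAreaRect(q[:,:2]*1000))
E
```

```text
side0 dark [358 232  20  17 254] [367.5 239.4] zmax 0.1636 topmean [ 0.558  -0.1809  0.1613] ext [0.046 0.047 0.006]
side0 dark [392 258  13  15 165] [398.2 265. ] zmax 0.1785 topmean [ 0.5357 -0.2997  0.1765] ext [0.026 0.025 0.007]
side0 red [432 243  12  10  88] [437.7 247.1] zmax 0.1586 topmean [ 0.6686 -0.3384  0.1565] ext [0.023 0.028 0.006]
side0 red [352 275  13  12 118] [358.3 280.2] zmax 0.159 topmean [ 0.4301 -0.2525  0.1569] ext [0.027 0.03  0.006]
side0 red [432 285  13  12 116] [438.3 290.5] zmax 0.1593 topmean [ 0.5448 -0.4171  0.1569] ext [0.028 0.027 0.004]
side0 red [376 293  13  12 131] [382.1 298.3] zmax 0.1585 topmean [ 0.4282 -0.3293  0.1564] ext [0.03  0.03  0.005]
side0 plate [ 344  226   80   68 1584] [ 0.542  -0.2523  0.1302] ((551.3864135742188, -237.16763305664062), (233.8150634765625, 95.24090576171875), 79.4272232055664)
side0 plate [430 251  13   6  20] [ 0.6618 -0.3416  0.1306] ((662.0386962890625, -339.7121887207031), (11.234012603759766, 33.854434967041016), 17.74538230895996)
side0 plate [375 304  14   6  25] [ 0.4187 -0.3367  0.1307] ((420.11801147
[... 2939 characters left out ...]
9793701172), (174.99656677246094, 161.3006134033203), 2.0517826080322266)
top0 lid [269 214   5   6  17] [0.5207 0.221  0.1025] ((520.5923461914062, 220.3881072998047), (17.725873947143555, 13.797392845153809), 1.6653196811676025)
top0 lid [177 230  20  20 217] [0.4313 0.5191 0.1034] ((431.27313232421875, 519.0903930664062), (65.54602813720703, 65.44670867919922), 74.10209655761719)
top0 rim [266 212   8  33  75] [0.4866 0.2208 0.1214] ((480.20599365234375, 218.47560119628906), (112.84294891357422, 20.054340362548828), 11.574552536010742)
top0 rim [273 212   4   9  19] [0.5212 0.2056 0.121 ] ((522.6829833984375, 205.14256286621094), (28.697492599487305, 9.249443054199219), 9.717641830444336)
```

View pics/crop0.png

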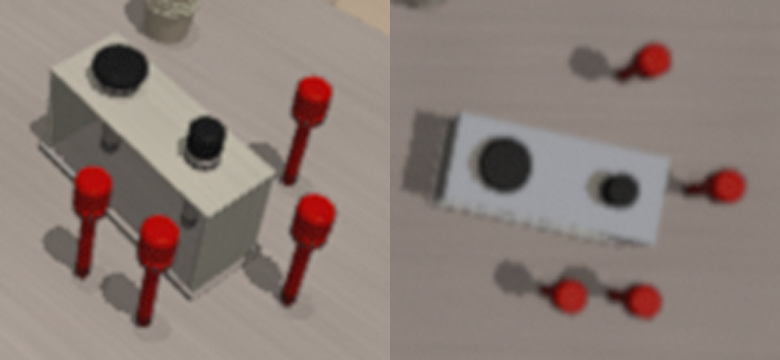

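View pics/crop1.png

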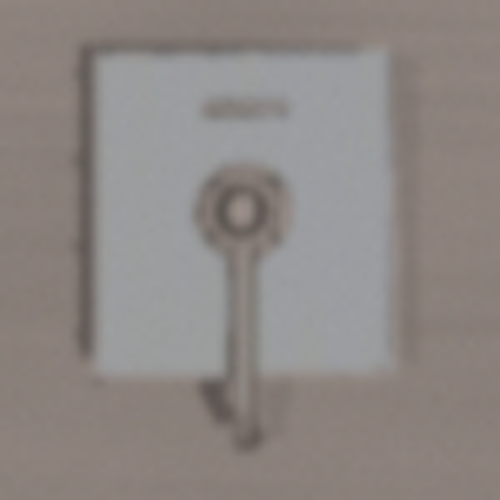

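Crop confirms it: the black, tall, narrow knob at top (420,215) / side (398,265) is the slim plunger in the rack. The wide flat one is at top (385,208), and the four red ones stand on the counter. Next I refine the hole position and knob by ray casting in both views.

```bash
cat >> h.py <<'E'
def ray(z,u,v,h):
    K=z['K'];T=np.array(z['T']);d=T[:3,:3]@np.array([(u-K[0,2])/K[0,0],-(v-K[1,2])/K[1,1],-1]);o=T[:3,3]
    return o+d*(h-o[2])/d[2]
def proj(z,p):
    K=z['K'];T=np.array(z['T']);c=T[:3,:3].T@(np.array(p)-T[:3,3]);return K[0,0]*c[0]/-c[2]+K[0,2],K[1,2]-K[1,1]*c[1]/-c[2]
E
python3 - <<'E'
from h import *
ims=[]
for n in('side0','top0'):
    z=np.load(f'pics/{n}.npz'); u,v=map(int,proj(z,(.521,.218,.122))); print(n,u,v)
    c=z['p'][v-15:v+16,u-20:u+21,::-1]; i=cv2.resize(c,None,fx=9.5,fy=9.5,interpolation=cv2.INTER_NEAREST)
    for cc in((.521,.218),):
        for rad in(.019,.015):
            for t in np.linspace(0,2*np.pi,24): 
                a,b=proj(z,(cc[0]+rad*np.cos(t),cc[1]+rad*np.sin(t),.122)); cv2.circle(i,(int((a-u+20.5)*9.5),int((b-v+15.5)*9.5)),1,(0,0,255) if rad>.016 else (0,255,0),-1)
    ims.append(i)
    P=pts(z)
    # boss: above .1145, near
    m=(P[...,2]>.113)&(abs(P[...,0]-.521)<.03)&(abs(P[...,1]-.218)<.03)
    q=P[m]; print(q[:,2].max(), cv2.minEnclosingCircle((q[q[:,2]>.117][:,:2]*1000).astype(np.float32)), q.mean(0))
    dk=z['p'].max(-1)<60
    k,l,s,c=cv2.connectedComponentsWithStats(dk.astype(np.uint8))
    i=[j for j in range(1,k) if np.hypot(*(c[j]-proj(z,(.538,-.296,.163))))<4][0]
    print('knob centroid at z.163',ray(z,*c[i],.163),c[i])
cv2.imwrite('pics/mouth0.png',np.hstack(ims))
E
```

```text
side0 263 189
0.1286917357620735 ((516.306640625, 216.36326599121094), 27.532089233398438) [0.5173255  0.21614733 0.12017209]
knob centroid at z.163 [ 0.53348471 -0.30013848  0.163     ] [398.18787879 264.95151515]
top0 271 216
0.12800822360158493 ((515.2179565429688, 218.96827697753906), 22.73686408996582) [0.51575358 0.2192637  0.12052928]
knob centroid at z.163 [ 0.53811389 -0.29466067  0.163     ] [419.77333333 215.21333333]
```

View pics/mouth0.png

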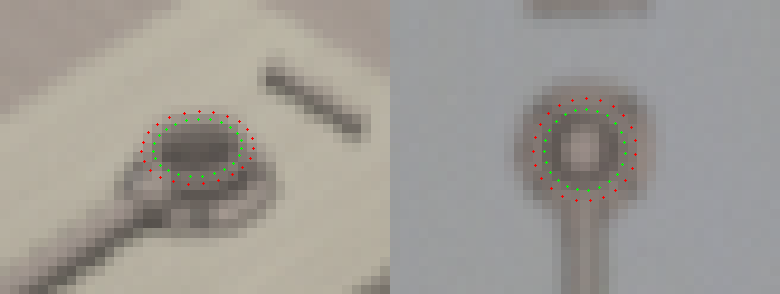

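The mouth fits (0.521, 0.218) in both views: the green rim circle lies on the hole at top (271,216) and side (263,189). The slim knob is at about (0.538, -0.296). Moving across at safe height.

play_rows(
  plan=[
    [[-32,-16.5,0],0],
    [[-32,-16.5,0],0],
    [[-32,-16.5,0],0],
    [[-32,-16.5,0],0],
    [[-32,-16.5,0],0],
  ],
  jaw=75,
)

```text
clock: 0.6
ee_pos: [0.3892, 0.4419, 0.2221]
tool_rot: [-0.0, 0.221, 0.975, -0.0]
contact_force: [0.6, 0.2, 0.3]
width: 0.0751
```

play_rows(
  plan=[
    [[-32,-16.5,0],0],
    [[-32,-16.5,0],0],
    [[-32,-16.5,0],0],
    [[-32,-16.5,0],0],
    [[-32,-16.5,0],0],
  ],
)

```text
clock: 1.1
ee_pos: [0.4981, 0.2987, 0.2222]
tool_rot: [-0.0, 0.221, 0.975, -0.0]
contact_force: [0.6, 1.0, -0.7]
width: 0.0749
```

play_rows(
  plan=[
    [[-19.4,-34.8,0],0],
    [[-19.4,-34.8,0],0],
    [[-19.4,-34.8,0],0],
    [[-19.4,-34.8,0],0],
    [[-19.4,-34.8,0],0],
  ],
)

```text
clock: 1.6
ee_pos: [0.5099, 0.0996, 0.2222]
tool_rot: [-0.0, 0.221, 0.975, -0.0]
contact_force: [0.9, 0.8, 0.4]
width: 0.0749
```

play_rows(
  plan=[
    [[-19.4,-34.8,0],0],
    [[-19.4,-34.8,0],0],
    [[-19.4,-34.8,0],0],
    [[-19.4,-34.8,0],0],
    [[-19.4,-34.8,0],0],
  ],
)

```text
clock: 2.1
ee_pos: [0.5226, -0.099, 0.2223]
tool_rot: [-0.0, 0.22, 0.975, 0.0]
contact_force: [1.8, 0.3, 0.1]
width: 0.0749
```

play_rows(
  plan=[
    [[-19.4,-34.8,0],0],
    [[-19.4,-34.8,0],0],
    [[-19.4,-34.8,0],0],
    [[-19.4,-34.8,0],0],
    [[0,0,0],0],
  ],
)

```text
clock: 2.6
ee_pos: [0.5309, -0.2637, 0.2223]
tool_rot: [-0.0, 0.225, 0.974, -0.002]
contact_force: [0.8, 0.6, 0.2]
width: 0.0749
```

```bash
cat >> h.py <<'E'
def totool(dw):
    from scipy.spatial.transform import Rotation as R
    q=sensors.get_obs()['tool_rot']; return (R.from_quat([q[1],q[2],q[3],q[0]]).inv().apply(dw)*1000).round(1)
E
python3 - <<'E'
from h import *
o=sensors.get_obs(); print({k:o[k].round(4) for k in('qpos','ee_pos','tool_rot','joint_vel')})
print(totool(np.array([.538,-.296,.1415])-o['ee_pos']))
E
```

```text
{'qpos': array([-0.1075,  0.2189,  0.6086,  1.6211, -0.1232,  1.3408,  1.6346]), 'ee_pos': array([ 0.5309, -0.2637,  0.2223]), 'tool_rot': array([-2.000e-04,  2.251e-01,  9.743e-01, -2.300e-03]), 'joint_vel': array([-0.0475, -0.03  , -0.066 ,  0.0312, -0.0263,  0.0247, -0.0593])}
[-20.5 -25.6  80.9]
```

play_rows(
  plan=[
    [[-10,-13,0],0],
    [[-10,-13,0],0],
    [[0,0,0],0],
    [[0,0,0],0],
    [[0,0,0],0],
  ],
)

```text
clock: 3.1
ee_pos: [0.5401, -0.2871, 0.2223]
tool_rot: [-0.0, 0.22, 0.976, 0.001]
contact_force: [-0.6, 0.8, -0.1]
width: 0.0749
```

```bash
python3 - <<'E'
from h import *
o=sensors.get_obs(); print({k:o[k].round(4) for k in('qpos','ee_pos','tool_rot','joint_vel')})
print(totool(np.array([.538,-.296,.1415])-o['ee_pos']))
E
```

```text
{'qpos': array([-0.0631,  0.2671,  0.6162,  1.5724, -0.1578,  1.3529,  1.698 ]), 'ee_pos': array([ 0.5401, -0.2871,  0.2223]), 'tool_rot': array([-2.000e-04,  2.199e-01,  9.755e-01,  5.000e-04]), 'joint_vel': array([-0.0014, -0.0031,  0.0003, -0.0021,  0.0018, -0.001 ,  0.004 ])}
[-1.9 -9.  80.8]
```

play_rows(
  plan=[
    [[-2,-9,0],0],
    [[0,0,0],0],
    [[0,0,14],0],
    [[0,0,14],0],
    [[0,0,0],0],
  ],
)

```text
clock: 3.6
ee_pos: [0.5364, -0.2962, 0.1912]
tool_rot: [-0.003, 0.22, 0.975, 0.001]
contact_force: [-0.6, 0.7, -1.2]
width: 0.0754
```

```bash
python3 - <<'E'
from h import *
o=sensors.get_obs(); print({k:o[k].round(4) for k in('ee_pos','tool_rot')})
print(totool(np.array([.538,-.296,.1415])-o['ee_pos']))
ims=[]
for n in('side','top'):
    snap(n,n+'1'); z=np.load(f'pics/{n}1.npz'); u,v=map(int,proj(z,(.538,-.296,.17)))
    ims.append(cv2.resize(z['p'][v-50:v+50,u-60:u+60,::-1],(390,325),interpolation=cv2.INTER_CUBIC))
cv2.imwrite('pics/c1.png',np.hstack(ims))
E
```

```text
{'ee_pos': array([ 0.5364, -0.2962,  0.1912]), 'tool_rot': array([-2.600e-03,  2.204e-01,  9.754e-01,  6.000e-04])}
[-1.6  0.9 49.7]
```

View pics/c1.png

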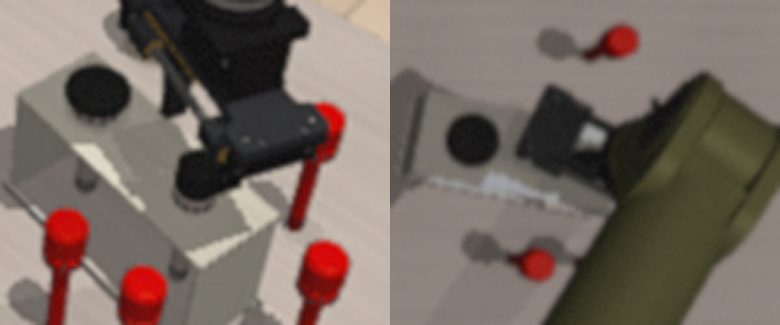

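The side view shows the jaws straddling the black knob at (398,265), clear of the red decoys. Descending.

play_rows(
  plan=[
    [[0,0,12],0],
    [[0,0,12],0],
    [[0,0,12],0],
    [[0,0,12],0],
    [[0,0,0],0],
  ],
)

```text
clock: 4.2
ee_pos: [0.5366, -0.2968, 0.144]
tool_rot: [-0.002, 0.221, 0.975, 0.0]
contact_force: [-0.5, 0.1, -0.2]
width: 0.075
```

play_rows(
  plan=[
    [[0,0,0],0],
    [[0,0,0],0],
    [[0,0,0],0],
    [[0,0,0],0],
    [[0,0,0],0],
  ],
)

```text
clock: 4.7
ee_pos: [0.5381, -0.2976, 0.1469]
tool_rot: [0.0, 0.221, 0.975, 0.0]
contact_force: [-0.1, -0.5, 0.2]
width: 0.0752
```

play_rows(
  plan=[
    [[0,0,5],0],
    [[0,0,0],0],
    [[0,0,0],0],
    [[0,0,0],0],
    [[0,0,0],0],
  ],
)

```text
clock: 5.2
ee_pos: [0.538, -0.2976, 0.1416]
tool_rot: [0.0, 0.221, 0.975, 0.0]
contact_force: [1.0, 0.3, 0.8]
width: 0.075
```

play_rows(
  plan=[
    [[0,0,0],0],
    [[0,0,0],0],
    [[0,0,0],0],
    [[0,0,0],0],
    [[0,0,0],0],
  ],
  jaw=30,
  grip_force=15,
)

```text
clock: 5.7
ee_pos: [0.538, -0.2976, 0.1416]
tool_rot: [0.0, 0.221, 0.975, 0.0]
contact_force: [-0.2, 0.3, 0.1]
width: 0.0428
```

play_rows(
  plan=[
    [[0,0,0],0],
    [[0,0,0],0],
    [[0,0,0],0],
    [[0,0,0],0],
    [[0,0,0],0],
  ],
  jaw=25,
  grip_force=45,
)

```text
clock: 6.2
ee_pos: [0.5379, -0.2977, 0.1416]
tool_rot: [0.0, 0.221, 0.975, -0.0]
contact_force: [-0.0, -0.5, -0.2]
width: 0.0345
```

play_rows(
  plan=[
    [[0,0,0],0],
    [[0,0,0],0],
    [[0,0,0],0],
    [[0,0,0],0],
    [[0,0,0],0],
  ],
)

```text
clock: 6.7
ee_pos: [0.5379, -0.2977, 0.1416]
tool_rot: [0.0, 0.221, 0.975, -0.0]
contact_force: [-0.2, 0.5, -1.0]
width: 0.0341
```

```bash
python3 - <<'E'
from h import *
ims=[]
for n in('side','top'):
    snap(n,n+'2'); z=np.load(f'pics/{n}2.npz'); u,v=map(int,proj(z,(.538,-.296,.16)))
    ims.append(cv2.resize(z['p'][v-30:v+30,u-36:u+36,::-1],(390,325),interpolation=cv2.INTER_CUBIC))
cv2.imwrite('pics/c2.png',np.hstack(ims))
E
```

```text
(no output)
```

View pics/c2.png

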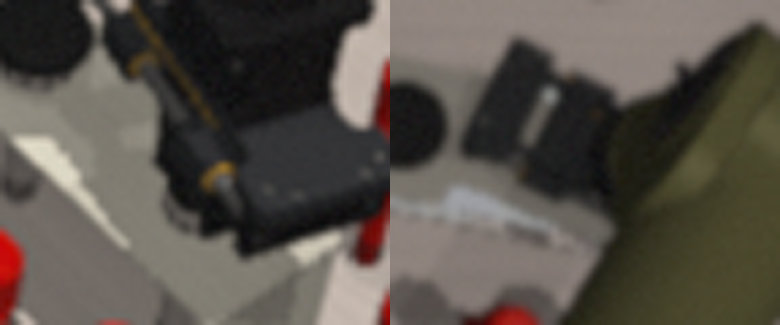

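Knob gripped at 34 mm (soft pads); most of it is occluded behind the fingers. Lifting straight up.

play_rows(
  plan=[
    [[0,0,-8],0],
    [[0,0,-10],0],
    [[0,0,-10],0],
    [[0,0,-10],0],
    [[0,0,0],0],
  ],
)

```text
clock: 7.3
ee_pos: [0.539, -0.2982, 0.1819]
tool_rot: [0.002, 0.221, 0.975, -0.0]
contact_force: [-0.2, 0.1, -0.8]
width: 0.0344
```

play_rows(
  plan=[
    [[0,0,-15],0],
    [[0,0,-20],0],
    [[0,0,-20],0],
    [[0,0,-20],0],
    [[0,0,-15],0],
  ],
)

```text
clock: 7.8
ee_pos: [0.5382, -0.2978, 0.2716]
tool_rot: [0.001, 0.221, 0.975, -0.0]
contact_force: [0.8, 0.6, -1.6]
width: 0.0349
```

play_rows(
  plan=[
    [[0,0,-15],0],
    [[0,0,-15],0],
    [[0,0,-15],0],
    [[0,0,0],0],
    [[0,0,0],0],
  ],
)

```text
clock: 8.3
ee_pos: [0.5379, -0.2977, 0.3145]
tool_rot: [-0.0, 0.221, 0.975, -0.0]
contact_force: [0.9, 1.4, -1.5]
width: 0.0344
```

```bash
python3 - <<'E'
from h import *
o=sensors.get_obs(); print({k:o[k].round(4) for k in('ee_pos','tool_rot','contact_force')},o['width'])
ims=[]
for n in('side','top'):
    snap(n,n+'3'); z=np.load(f'pics/{n}3.npz'); u,v=map(int,proj(z,(.538,-.296,.24)))
    ims.append(cv2.resize(z['p'][v-60:v+60,u-72:u+72,::-1],(390,325),interpolation=cv2.INTER_CUBIC))
cv2.imwrite('pics/c3.png',np.hstack(ims))
E
```

```text
{'ee_pos': array([ 0.5379, -0.2977,  0.3145]), 'tool_rot': array([-0.    ,  0.2206,  0.9754, -0.    ]), 'contact_force': array([ 0.8727,  1.432 , -1.4761])} 0.034420777692374255
```

View pics/c3.png

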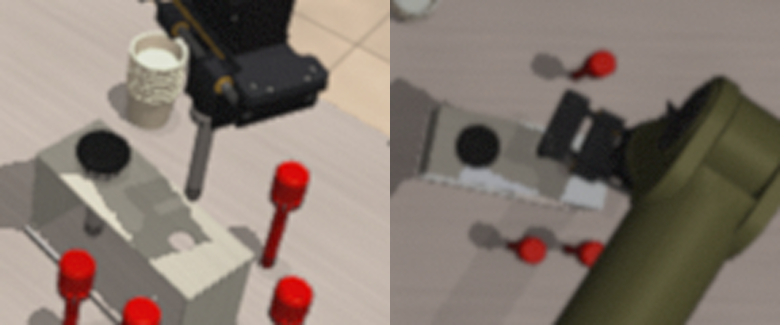

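The plunger is out of the rack and the stem hangs free. Measuring the stem's axis relative to the TCP.

```bash
cat > stem.py <<'E'
from h import *
def stem(tag):
    z=np.load(f'pics/{tag}.npz'); t=sensors.get_obs()['ee_pos']
    # expected tip at t+.019-.139
    rows=[]
    P=pts(z)
    m=(np.hypot(P[...,0]-t[0],P[...,1]-t[1])<.035)&(P[...,2]>t[2]-.135)&(P[...,2]<t[2]-.022)&(z['d']>0)
    k,l,s,c=cv2.connectedComponentsWithStats(m.astype(np.uint8)); i=1+np.argmax(s[1:,4]); m=l==i
    print(s[i]); cam=np.array(z['T'])[:2,3]; n=t[:2]-cam; n/=np.linalg.norm(n); lat=np.array([-n[1],n[0]])
    # silhouette edges per row -> centre pixel, ray to vertical plane thru TCP facing camera
    K=z['K'];T=np.array(z['T']);out=[]
    for v in range(s[i,1],s[i,1]+s[i,3]):
        us=np.where(m[v])[0]
        if len(us)<3: continue
        u=us.mean(); d=T[:3,:3]@np.array([(u-K[0,2])/K[0,0],-(v-K[1,2])/K[1,1],-1]); o=T[:3,3]
        lam=((t[:2]-o[:2])@n)/(d[:2]@n); p=o+lam*d; surf=P[v][m[v]]; dep=((surf[:,:2]-t[:2])@n).min()+.008
        out.append([v,len(us),p[2],(p[:2]-t[:2])@lat*1000,dep*1000])
    out=np.array(out); print(out[::3].round(3)); g=out[(out[:,1]>=np.median(out[:,1])-1)&(out[:,1]<=np.median(out[:,1])+1)]
    print('lat',lat,'slope lat',np.polyfit(g[:,2]*1000,g[:,3],1),'dep',np.polyfit(g[:,2]*1000,g[:,4],1))
    print('zmin',P[m][:,2].min(),'tcp',t)
if __name__=='__main__':
    import sys; stem(sys.argv[1])
E
python3 stem.py side3
```

```text
[398 229  12  28 169]
[[ 2.310e+02  4.000e+00  2.850e-01 -7.450e-01  2.145e+00]
 [ 2.340e+02  7.000e+00  2.750e-01 -1.619e+00  4.210e-01]
 [ 2.370e+02  6.000e+00  2.640e-01 -1.912e+00  1.207e+00]
 [ 2.400e+02  7.000e+00  2.540e-01 -2.209e+00  2.110e-01]
 [ 2.430e+02  7.000e+00  2.420e-01 -1.311e+00 -3.850e-01]
 [ 2.460e+02  6.000e+00  2.310e-01 -1.608e+00  4.890e-01]
 [ 2.490e+02  7.000e+00  2.200e-01 -1.908e+00  3.790e-01]
 [ 2.520e+02  7.000e+00  2.090e-01 -9.900e-01  6.990e-01]
 [ 2.550e+02  5.000e+00  1.970e-01 -2.522e+00 -7.720e-01]]
lat [-0.45229926  0.89186623] slope lat [-0.00302519 -0.99384557] dep [-2.32926418e-04  8.46274893e-01]
zmin 0.19410856755191674 tcp [ 0.53759953 -0.29730385  0.3135442 ]
```

Stem is vertical with offset of only ~1–2 mm from the TCP axis; tip ≈ 120 mm below TCP as expected. Carrying to above the pump.

play_rows(
  plan=[
    [[5.3,10.2,0],0],
    [[10.6,20.4,0],0],
    [[15.9,30.6,0],0],
    [[15.9,30.6,0],0],
    [[15.9,30.6,0],0],
  ],
)

```text
clock: 8.9
ee_pos: [0.5326, -0.1574, 0.314]
tool_rot: [-0.0, 0.22, 0.975, 0.0]
contact_force: [1.0, -0.2, -1.9]
width: 0.0342
```

play_rows(
  plan=[
    [[15.9,30.6,0],0],
    [[15.9,30.6,0],0],
    [[15.9,30.6,0],0],
    [[15.9,30.6,0],0],
    [[15.9,30.6,0],0],
  ],
)

```text
clock: 9.4
ee_pos: [0.5263, 0.0149, 0.3142]
tool_rot: [-0.0, 0.22, 0.975, 0.0]
contact_force: [-0.2, 0.1, -1.8]
width: 0.0347
```

play_rows(
  plan=[
    [[15.9,30.6,0],0],
    [[15.9,30.6,0],0],
    [[15.9,30.6,0],0],
    [[15.9,30.6,0],0],
    [[15.9,30.6,0],0],
  ],
)

```text
clock: 9.9
ee_pos: [0.5201, 0.1869, 0.3141]
tool_rot: [-0.0, 0.22, 0.975, -0.0]
contact_force: [0.5, -0.6, -1.3]
width: 0.0347
```

play_rows(
  plan=[
    [[10.6,20.4,0],0],
    [[5.3,10.2,0],0],
    [[0,0,0],0],
    [[0,0,0],0],
    [[0,0,0],0],
  ],
)

```text
clock: 10.4
ee_pos: [0.5206, 0.2173, 0.3147]
tool_rot: [0.0, 0.222, 0.975, -0.0]
contact_force: [0.4, 0.3, -1.6]
width: 0.0349
```

```bash
python3 - <<'E'
from h import *
o=sensors.get_obs(); print({k:o[k].round(4) for k in('ee_pos','tool_rot','contact_force','qpos')},o['width'])
print(totool(np.array([.520,.2185,.25])-o['ee_pos']))
E
```

```text
{'ee_pos': array([0.5206, 0.2173, 0.3147]), 'tool_rot': array([ 3.000e-04,  2.220e-01,  9.751e-01, -3.000e-04]), 'contact_force': array([ 0.436 ,  0.2548, -1.6371]), 'qpos': array([-0.6368,  0.1061,  0.2129,  1.5286, -0.0216,  1.5093,  0.6993])} 0.03487180116957807
[ 1.1  0.9 64.7]
```

play_rows(
  plan=[
    [[1,1,10],0],
    [[0,0,15],0],
    [[0,0,15],0],
    [[0,0,15],0],
    [[0,0,0],0],
  ],
)

```text
clock: 10.9
ee_pos: [0.518, 0.2199, 0.2559]
tool_rot: [-0.002, 0.221, 0.975, -0.002]
contact_force: [0.2, 0.7, -1.8]
width: 0.0347
```

play_rows(
  plan=[
    [[0,0,0],0],
    [[0,0,0],0],
    [[0,0,0],0],
    [[0,0,0],0],
    [[0,0,0],0],
  ],
)

```text
clock: 11.4
ee_pos: [0.5198, 0.2208, 0.26]
tool_rot: [0.0, 0.221, 0.975, 0.0]
contact_force: [-0.7, -0.1, -2.3]
width: 0.035
```

```bash
python3 - <<'E'
from h import *
snap('side','side4'); snap('top','top4')
z=np.load('pics/side4.npz'); u,v=map(int,proj(z,(.521,.218,.15)))
cv2.imwrite('pics/c4.png',cv2.resize(z['p'][v-30:v+30,u-36:u+36,::-1],(600,500),interpolation=cv2.INTER_CUBIC))
E
python3 stem.py side4
```

```text
[259 161   7  25 121]
[[ 1.620e+02  5.000e+00  2.310e-01 -2.962e+00  2.465e+00]
 [ 1.650e+02  5.000e+00  2.190e-01 -2.150e+00 -3.074e+00]
 [ 1.680e+02  5.000e+00  2.070e-01 -1.329e+00  7.420e-01]
 [ 1.710e+02  6.000e+00  1.950e-01 -2.047e+00 -3.980e-01]
 [ 1.740e+02  4.000e+00  1.830e-01 -2.774e+00  1.777e+00]
 [ 1.770e+02  5.000e+00  1.710e-01 -1.942e+00 -1.485e+00]
 [ 1.800e+02  5.000e+00  1.590e-01 -1.101e+00 -2.132e+00]
 [ 1.830e+02  5.000e+00  1.460e-01 -3.420e+00  7.300e-01]]
lat [-0.78609794  0.61810195] slope lat [-0.00249116 -1.70373372] dep [ 0.00142989 -0.8275296 ]
zmin 0.14056828911925967 tcp [0.51973441 0.22073799 0.25980277]
```

View pics/c4.png

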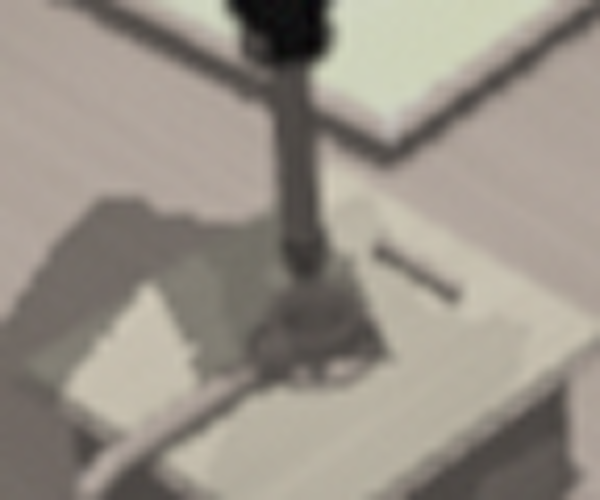

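The tip is just above the hole (crop (303,260) vs hole centre ≈(311,316)), about 2 mm off. I'll correct that and go in slowly.

play_rows(
  plan=[
    [[-1.4,-1.3,0],0],
    [[0,0,5],0],
    [[0,0,5],0],
    [[0,0,5],0],
    [[0,0,5],0],
  ],
)

```text
clock: 12.0
ee_pos: [0.5202, 0.2189, 0.2388]
tool_rot: [-0.0, 0.221, 0.975, -0.0]
contact_force: [-0.0, -0.9, -2.2]
width: 0.0348
```

play_rows(
  plan=[
    [[0,0,4],0],
    [[0,0,4],0],
    [[0,0,4],0],
    [[0,0,0],0],
    [[0,0,0],0],
  ],
)

```text
clock: 12.5
ee_pos: [0.5204, 0.2189, 0.2276]
tool_rot: [0.0, 0.221, 0.975, 0.0]
contact_force: [-0.3, -0.6, -2.1]
width: 0.0345
```

Tip is 14 mm below the rim with no side force. It's in the bore, so I continue down.

play_rows(
  plan=[
    [[0,0,6],0],
    [[0,0,6],0],
    [[0,0,6],0],
    [[0,0,0],0],
    [[0,0,0],0],
  ],
)

```text
clock: 13.0
ee_pos: [0.5202, 0.2188, 0.2093]
tool_rot: [-0.0, 0.221, 0.975, -0.0]
contact_force: [-0.4, -0.2, -1.3]
width: 0.0345
```

play_rows(
  plan=[
    [[0,0,8],0],
    [[0,0,8],0],
    [[0,0,8],0],
    [[0,0,8],0],
    [[0,0,0],0],
  ],
)

```text
clock: 13.5
ee_pos: [0.5194, 0.2185, 0.1758]
tool_rot: [-0.001, 0.221, 0.975, -0.001]
contact_force: [-1.1, 0.4, -2.1]
width: 0.0348
```

play_rows(
  plan=[
    [[0,0,5],0],
    [[0,0,5],0],
    [[0,0,5],0],
    [[0,0,0],0],
    [[0,0,0],0],
  ],
  grip_force=60,
)

```text
clock: 14.0
ee_pos: [0.5209, 0.2189, 0.1635]
tool_rot: [0.001, 0.221, 0.975, 0.0]
contact_force: [-0.8, -0.8, 2.2]
width: 0.0343
```

play_rows(
  plan=[
    [[0,0,5],0],
    [[0,0,5],0],
    [[0,0,5],0],
    [[0,0,0],0],
    [[0,0,0],0],
  ],
)

```text
clock: 14.5
ee_pos: [0.521, 0.219, 0.1483]
tool_rot: [0.001, 0.221, 0.975, 0.0]
contact_force: [-0.4, -1.5, 6.4]
width: 0.0347
```

The spring is engaged (force rising as expected). Pressing on to the stop.

play_rows(
  plan=[
    [[0,0,4],0],
    [[0,0,4],0],
    [[0,0,3],0],
    [[0,0,0],0],
    [[0,0,0],0],
  ],
)

```text
clock: 15.0
ee_pos: [0.5212, 0.219, 0.1378]
tool_rot: [0.001, 0.221, 0.975, 0.001]
contact_force: [-1.1, -1.5, 9.2]
width: 0.0343
```

play_rows(
  plan=[
    [[0,0,1.5],0],
    [[0,0,1.5],0],
    [[0,0,0],0],
    [[0,0,0],0],
    [[0,0,0],0],
  ],
)

```text
clock: 15.5
ee_pos: [0.5213, 0.219, 0.1351]
tool_rot: [0.001, 0.221, 0.975, 0.001]
contact_force: [-0.6, -0.7, 9.9]
width: 0.0342
```

play_rows(
  plan=[
    [[0,0,1],0],
    [[0,0,1],0],
    [[0,0,0],0],
    [[0,0,0],0],
    [[0,0,0],0],
  ],
)

```text
clock: 16.0
ee_pos: [0.5214, 0.2189, 0.1335]
tool_rot: [0.001, 0.221, 0.975, 0.001]
contact_force: [-1.4, -2.6, 11.1]
width: 0.0346
```

play_rows(
  plan=[
    [[0,0,1],0],
    [[0,0,0],0],
    [[0,0,0],0],
    [[0,0,0],0],
    [[0,0,0],0],
  ],
)

```text
clock: 16.5
ee_pos: [0.5214, 0.2189, 0.1335]
tool_rot: [0.001, 0.221, 0.975, 0.001]
contact_force: [-3.3, -2.7, 16.3]
width: 0.0342
```

Position stopped at 0.1335 (predicted 0.1336) while the force jumped, so the collar is on the rim. I'll add a small margin, then check visually.

play_rows(
  plan=[
    [[0,0,0.8],0],
    [[0,0,0],0],
    [[0,0,0],0],
    [[0,0,0],0],
    [[0,0,0],0],
  ],
)

```text
clock: 17.0
ee_pos: [0.5214, 0.219, 0.1334]
tool_rot: [0.001, 0.221, 0.975, 0.001]
contact_force: [-5.3, -3.5, 20.0]
width: 0.0342
```

```bash
python3 - <<'E'
from h import *
snap('side','side5'); snap('top','top5')
o=sensors.get_obs(); print(o['clock'],o['ee_pos'],o['contact_force'],o['tool_rot'])
z=np.load('pics/side5.npz'); u,v=map(int,proj(z,(.521,.218,.14)))
a=cv2.resize(z['p'][v-25:v+25,u-30:u+30,::-1],(480,400),interpolation=cv2.INTER_CUBIC)
b=cv2.resize(z['p'][120:340,150:480,::-1],(320,213)); b=cv2.copyMakeBorder(b,0,187,0,0,0)
cv2.imwrite('pics/c5.png',np.hstack([a,b]))
E
```

```text
17.1 [0.52141541 0.21892631 0.13342755] [-5.64326823 -3.69537014 21.07595777] [1.13796010e-03 2.20749258e-01 9.75329455e-01 9.61301347e-04]
```

View pics/c5.png

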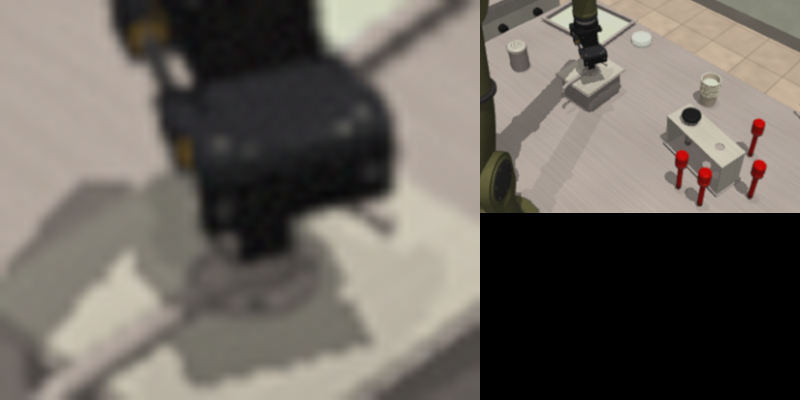

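The collar is flush on the boss at crop (255,285) with no stem showing. The wide plunger, cups, shaker and reds have not moved. I'll hold for one steady call and then hand in.

play_rows(
  plan=[
    [[0,0,0],0],
    [[0,0,0],0],
    [[0,0,0],0],
    [[0,0,0],0],
    [[0,0,0],0],
  ],
)

```text
clock: 17.6
ee_pos: [0.5214, 0.219, 0.1334]
tool_rot: [0.001, 0.221, 0.975, 0.001]
contact_force: [-5.6, -2.9, 20.1]
width: 0.0344
```

```bash
python3 - <<'E'
from h import *
o=sensors.get_obs(); print(o['clock'],o['ee_pos'],o['contact_force'],o['width'])
if o['ee_pos'][2]<.1345 and 12<o['contact_force'][2]<35: print(r.job_done())
E
```

```text
17.6 [0.52144258 0.21897034 0.13344212] [-5.64078195 -2.89864471 20.0577407 ] 0.03437937086021919
the job is handed in; nothing more can be done
None
```

The slim plunger is in the pump and pressed down, and I handed the job in at 17.6 s with the arm still holding it there. I lifted it from the rack, put its stem down through the hole, and pressed the knob against the spring until the collar stopped on the rim.

**Final checks:**
- **Collar seated:** the tool stopped at z = 0.1334 m, against a predicted 0.1336 m with the collar seated. The upward force then rose to about 20 N and held steady.
- **Picture:** the side view shows the collar on the boss with no stem visible. The wide plunger, cups, shaker and red pieces look unmoved there, judged by eye only.

**Small disagreements:**
- The jaws read 34.4 mm on the 36 mm knob, which I put down to soft pads.
- There is a sideways force of about 6 N while pressing.
- The stem appeared 1–2 mm off the tool axis in the side view, within the calibration error.

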